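# Set up a spray-out: panel in the stand, gauge arm out to 100

### The arm

A 6-joint arm with a two-finger parallel gripper is mounted at the origin on the work surface. World frame = base frame: x ahead of the robot, y to its left, z up, the work surface at z = 0. Lengths are in m, angles in rad, forces in N, time in s.
With the tool pointing down it reaches from about 0.25 to 0.85 m from the base axis. Payload 12.5 kg.
Tool frame: the origin (TCP) lies midway between the tips of the shut fingers; the grasp point (between the pads) lies 19 mm behind it (r.grip_point_offset is the distance from the TCP to the grasp point, in m); z points along the fingers, y is the line along which they close (so a half turn about z gives the same grasp; the last joint's range is limited). The gripper opens to 93 mm and grips with 3 to 60 N. Pads are 15 mm wide; open, the fingers measure 128 mm over their backs; the gripper's body (75 mm by 188 mm) begins 65 mm behind the grasp point.
Start: joints at [1.092, 0.351, 1.652, -0, 1.139, -0.085], TCP at [0.211, 0.508, 0.187] pointing down, gripper open.
Joint ranges: [-2.75, 2.75], [-0.79, 2.1], [0.01, 2.65], [-1.57, 4.71], [0.07, 3.14], [-2.87, 2.87]. Speed limits (rad/s): [2.22, 2.22, 2.79, 3.14, 3.14, 3.14].

### API

Orientations are given as a unit quaternion [x, y, z, w].
In Python, from rig import r gives the robot as it stands.
- The arm moves only by the tool send_rows, never from a script. Its argument "commands" is a list that holds one entry, the list of rows, each a list of 5 numbers: the gripper's target within -1 to 1 (fully open at 1, half-way at 0, shut at -1), then the shift along the tool's x, y, z in units of 25 mm (1.0 is 25 mm), then the turn about the tool's z in units of 10 degrees (1.0 is 10 degrees). In form: [[[fingers, tx, ty, tz, yaw], ...]]. A call has 1 to 10 rows; each row is the pose to reach, as a shift and turn from the pose commanded when the call began, along the tool's axes at that moment; what a row does not reach only later rows make up. A row lasts 1/8 s, in which the tool goes at most 62.5 mm and 10.7 degrees, less where a joint would pass 70% of its speed; a pose out of reach is approached as far as the arm can. A call with a gripper value outside its range is refused whole. The fingers move at their own pace and stop on an object; the grip force is fixed at half the most. Time passes only in rows, so rows that repeat a pose let the fingers close. It gives the time, the measured TCP pose, the force, the opening and the grip force at its end, in the units of the state.
- r.get_state(): the state, without advancing time (a new reading comes with each control period).
- r.snapshot(name): name is "scene" or "top" or "wrist"; returns the picture (420x560x3 uint8, blue, green, red); there is no depth.
- r.get_calibration(name): a dict with "mtx" (3x3 intrinsics, pixels), "R" (3x3) and "t" (3): a world point X has camera coordinates R X + t. Camera axes: x right, y down, z forward; pixel columns grow to the right and rows downward; lengths in m; the calibration is good to about 2 mm. A picture is of the moment at which its call begins: read the wrist's pose just before it. get_calibration takes no time and is no camera call; for the wrist camera it gives the pose at the moment of the call.
- r.close_job(): hands the job in; it is judged then, once.
Trained networks look in the newest picture that a camera, given by its name, has taken for a name from the list of things; names that differ only in an ending like _2 or _b are one class to them, and where a whole thing is asked for, a point or a joint stands for the part that bears it (a point fixed in the world has none). Each returns a list of dicts, best first, with "conf" (0 to 1); they miss things now and then, are a little off and sometimes report something else, mostly with a low value. They report only what shows in the picture. A call takes as long as a camera call. They do not tell look-alikes from the thing itself.
- r.find_in(label, camera): "pixel" ([column, row] in pixels, amid what is visible of it).
The state is a dict: "t": time; "qpos": joint angles; "qvel": joint speeds; "tau": joint torques, N m; "position": TCP position; "ee_rot": TCP orientation; "force": force on the tool from outside, world axes, zero at the start; "torque": the same for the moment, N m; "opening": finger opening in m; "grasp_force": force on a finger pad.
Only numpy, scipy, OpenCV 4.12 (cv2) and the standard library are available. Lean on these libraries where they do the work, as an engineer would, in place of code of your own. Each camera call takes 0.05 s, during which the arm holds its last target. There are 200 camera calls.

### The job

Slide the taller of the two white test panels up out of the drying rack and lower it upright, all the way down, into the slot of the spray-distance stand, leaving the short panel and the jar, bottle and can alone. Then squeeze the lock button in the grip of the stand's telescoping gauge arm, draw the arm out until the 100 mm line of its scale is at the mouth of the sleeve, and finish holding the grip there with the button still squeezed and the arm still, ready for the airbrush to be laid in its rest.

Things in the scene. Friction and masses are not known exactly. Their poses are not given: they have to be found in the camera images.
- panel: taller test panel, white plastic plate 8 thick (its x) x 80 wide (y) x 110 high (z), 70 g, origin at the centre of its lower edge. Stands upright in one of the rack's two outermost slots, top edge 116 above the table; the top edge can be pinched across the thickness from above, nothing near it above the rack's cheeks.
- short_panel: the other test panel, same plate but only 85 high, in the outermost slot at the rack's other end; stays where it is
- rack: drying rack fixed to the bench: floor plate 146 (x) x 107 (y) x 6 thick and two upright grooved cheeks along its y sides, top 68 above the table. Four slots 11 wide at x = -45, -15, 15, 45; a panel stands across y in a slot, its side edges in the grooves. Origin at the centre of the underside.
- stand: spray-distance stand fixed to the bench: grey base plate (x -155 to 80, 104 wide, 12 thick), a slotted aluminium panel holder at its -x end, a square sleeve 28 x 28 x 160 along x, top 72 above the table, from whose +x end the gauge arm slides out toward +x. Origin on the underside, slot and arm centred on y = 0.
- slot (a point): centre of the floor of the panel slot, 18 above the table, at x = -112 of the stand; axes as the stand's. Slot 11 wide along x, 92 long along y (the panel's thickness goes along the stand's x), 32 deep, with flared lips above it that reach to about 61 above the table, mouth about 26 wide.
- mouth (a point): middle of the upper edge of the sleeve's mouth (black bezel), 72 above the table, where the scale is read; axes as the stand's
- gauge_arm (a joint): extension of the arm in m, 0 (in) to 0.120 (out) = the scale line at the mouth. The bar's top has dark lines every 10 mm, full-width at 0 (by the grip), 50 and 100, half-width between: the 100 line is the second full one after 0. While the button is out it is locked in a notch (one per 10 mm line, 1.5 mm of play); with the button squeezed it slides freely, about 1 N, with no spring.
- grip: black grip head on the arm's outer end: upright block 34 long (x, along the arm) x 26 wide (y), top 116 above the table. Origin on its mid axis at button height, 90 above the table, 26 beyond the mouth when the arm is in; axes as the stand's. Pinched here from above across y, one finger on the button. A U-shaped airbrush rest, top 113 above the table, stands 50 further out (x).
- lock_button (a joint): round steel lock button, 16 diameter, in the middle of the grip's -y face, 6 mm proud; value = how far it is pressed in, m, 0 (out, locked) to 0.006 (flush). Spring 5 N rising to 8 N; the arm is freed at 0.005; a pinch of about 20 N across the grip squeezes it flush. Springs out when let go, locking the arm again.
- jar: small paint jar, 48 diameter, 68 high, loose, to be left alone
- wash_bottle: plastic bottle, 62 diameter, 150 high, loose, to be left alone
- paint_can: small can, 60 diameter, 75 high, loose, to be left alone
Mind the look-alikes: they are no part of the job. There is more than one size of the rack; the job needs the middle-sized.

How it is judged:
On the way, in this order (a step that is already met when the one before it is completed fails the run):
1. the tall panel is lifted clear of the rack, held by the fingers (z of panel in the frame of rack above 0.07 m and contact force between the fingers and panel above 0.5 N), for 0.1 s.
2. the tall panel stands upright, all the way down in the stand's slot, let go (z of panel in the frame of slot between -0.003 and 0.004 m and x of panel in the frame of slot between -0.005 and 0.005 m and y of panel in the frame of slot between -0.008 and 0.008 m and angle between panel's own z axis and vertical below 0.15 rad and linear speed of panel below 0.05 m/s and contact force between the fingers and panel below 0.1 N), for 0.2 s.
3. the fingers squeeze the lock button in while the arm is still short of the mark (value of joint lock_button above 0.004 m and contact force between the fingers and grip above 4 N and value of joint gauge_arm below 0.09 m), for 0.1 s.
At the end, for the whole second after the job is handed in: The arm is still at 100 mm within 4 mm, the fingers grip its head (over 4 N) with the button in over 4 mm; the tall panel stands untouched in the slot, upright within 0.15 rad, down within 4 mm, centred within 5 mm across and 8 mm along; the short panel is still down in the rack (z of panel in the frame of slot between -0.003 and 0.004 m and x of panel in the frame of slot between -0.005 and 0.005 m and y of panel in the frame of slot between -0.008 and 0.008 m and angle between panel's own z axis and vertical below 0.15 rad and linear speed of panel below 0.05 m/s and contact force between the arm and panel below 0.1 N and value of joint gauge_arm between 0.096 and 0.104 m and velocity of joint gauge_arm between -0.01 and 0.01 m/s and value of joint lock_button above 0.004 m and contact force between the fingers and grip above 4 N and z of short_panel in the frame of rack below 0.012 m); the arm keeps its last pose, push and grip.
It fails at once if the short panel is disturbed (over 15 mm) (distance of short_panel from where it was at the start of the episode above 0.015 m).
It fails at once if a jar, bottle or can is disturbed (over 25 mm) (distance of any of jar, wash_bottle, paint_can from where it was at the start of the episode above 0.025 m).
It fails at once if the tall panel is dropped (falls faster than 0.7 m/s, untouched) (linear speed of panel above 0.7 m/s and contact force between the fingers and panel below 0.01 N).
It also fails if it takes over 48 s, if anything falls off the work surface, if the arm or the gripper's body presses on something with over 40 N, if the wrist force passes 120 N, or if a joint passes its speed limit or range.

## Working session

There is one attempt and no reset: what is moved stays moved. The work goes in short steps, Python scripts to look and compute and a tool call to move; the robot and the scene stay as the last step left them, time stands still between calls to the robot, and variables do not carry over. Pictures are saved under pics/ and viewed, at most 10 in all, crops included, and the job is handed in when it is done.

Besides the shell and the picture viewer there is one more tool, called as name(argument=value, ...), one argument or row to a line, values as JSON. send_rows: Moves the arm, as the interface text tells. Its arguments: {"type":"object","properties":{"commands":{"type":"array"}},"required":["commands"]}

```bash
ls; mkdir -p pics
python3 - <<'E'
from rig import r
import cv2,numpy as np
a=r.snapshot("scene");b=r.snapshot("top")
cv2.imwrite("pics/scene0.png",a);cv2.imwrite("pics/top0.png",b)
for c in("scene","top"):
  k=r.get_calibration(c);print(c,k["mtx"].round(1).tolist(),k["R"].round(3).tolist(),k["t"].round(3).tolist())
  for n in("panel","short_panel","rack","stand","slot","mouth","grip","lock_button","jar","wash_bottle","paint_can"):
    print(n,[(np.round(d["pixel"]).tolist(),round(d["conf"],2)) for d in r.find_in(n,c)][:4])
s=r.get_state();print(s["t"],s["position"],s["ee_rot"],s["opening"],r.grip_point_offset)
E
```

```text
pics
scene [[455.9, 0.0, 284.0], [0.0, 455.9, 212.7], [0.0, 0.0, 1.0]] [[-0.344, 0.939, 0.011], [0.709, 0.268, -0.652], [-0.615, -0.217, -0.758]] [0.225, -0.299, 1.515]
panel [([205.0, 202.0], 0.63)]
short_panel [([184.0, 185.0], 0.57)]
rack [([194.0, 209.0], 0.97), ([209.0, 132.0], 0.84), ([145.0, 165.0], 0.61)]
stand [([313.0, 242.0], 0.72), ([192.0, 213.0], 0.36)]
slot [([203.0, 203.0], 0.72), ([311.0, 245.0], 0.66)]
mouth [([314.0, 241.0], 0.77)]
grip [([375.0, 250.0], 0.83)]
lock_button [([484.0, 314.0], 0.45)]
jar [([313.0, 199.0], 0.55)]
wash_bottle [([194.0, 271.0], 0.72)]
paint_can [([485.0, 312.0], 0.64)]
top [[416.2, 0.0, 283.9], [0.0, 416.2, 211.7], [0.0, 0.0, 1.0]] [[0.025, -1.0, 0.001], [-0.978, -0.025, -0.207], [0.207, 0.004, -0.978]] [-0.055, 0.519, 1.064]
panel [([370.0, 199.0], 0.64)]
short_panel [([397.0, 220.0], 0.61)]
rack [([457.0, 249.0], 0.91), ([421.0, 326.0], 0.63), ([375.0, 219.0], 0.59)]
stand [([258.0, 207.0], 0.74)]
slot [([263.0, 209.0], 0.94)]
mouth [([263.0, 208.0], 0.85), ([338.0, 134.0], 0.49)]
grip [([397.0, 222.0], 0.67), ([194.0, 202.0], 0.63)]
lock_button []
jar [([272.0, 260.0], 0.69)]
wash_bottle [([337.0, 134.0], 0.97)]
paint_can [([103.0, 182.0], 0.6)]
1.2 [0.21102191 0.50790386 0.18694135] [1.95652381e-01 9.80673312e-01 1.66844298e-05 2.53974149e-06] 0.09339649449738627 0.0188
```

Run:
```python
import cv2
b=cv2.imread("pics/top0.png");a=cv2.imread("pics/scene0.png")
cv2.imwrite("pics/top1.png",cv2.resize(b[80:380,80:500],(800,571),interpolation=cv2.INTER_CUBIC))
cv2.imwrite("pics/scene1.png",cv2.resize(a[90:340,120:520],(800,500),interpolation=cv2.INTER_CUBIC))
```

```text
(no output)
```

View pics/top1.png

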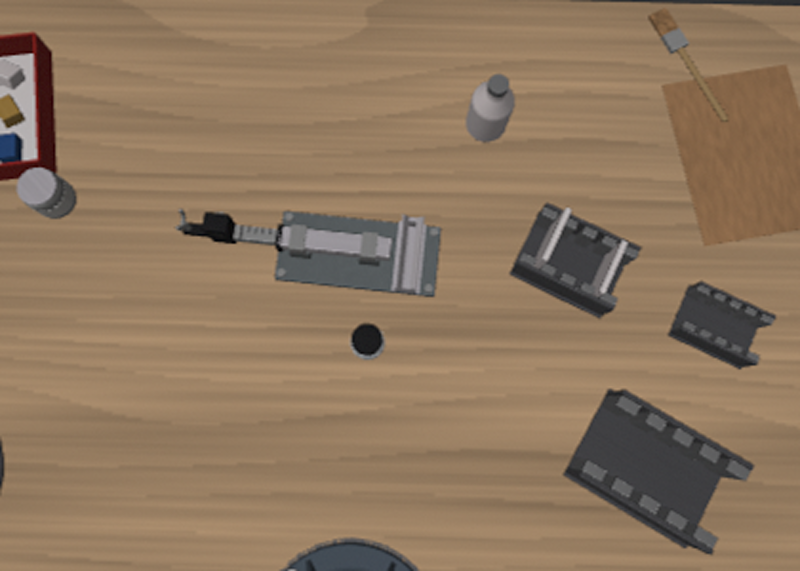

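View pics/scene1.png

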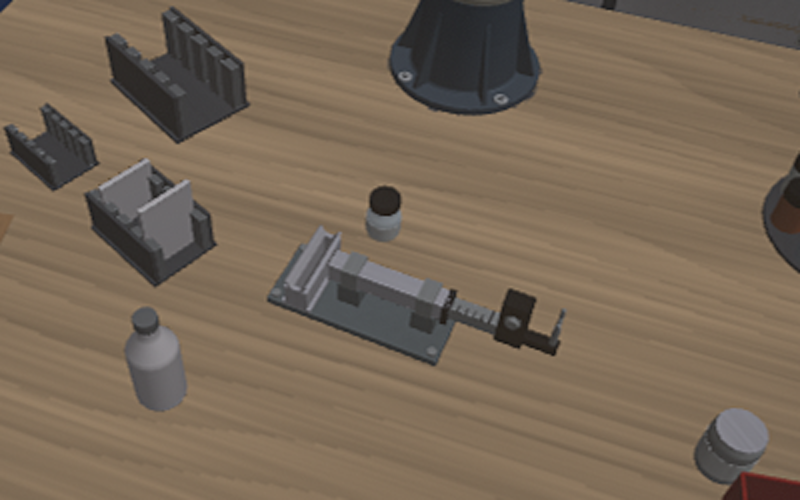

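The top crop shows three racks: small at (722,325), large at (660,470) and middle-sized at (575,260). The middle one holds both white panels, top edges about (568,210)-(545,262) and (625,242)-(603,293). It matches the description by size and by holding the panels. The stand's base corners are (287,211), (440,227), (436,296), (276,282), with the grip at (217,228). In the scene crop, the panel on the bench's +y side, near (165,215), looks taller. I'll confirm this with calculated heights and one enlarged crop.

```bash
cat > h.py <<'E'
from rig import r
import cv2,numpy as np
def ray(cam,px,z,k=None):
    k=k or r.get_calibration(cam); R=np.array(k["R"]);t=np.array(k["t"]);M=np.array(k["mtx"])
    o=-R.T@t; d=R.T@np.linalg.solve(M,[px[0],px[1],1.]); return o+d*(z-o[2])/d[2]
def proj(cam,X,k=None):
    k=k or r.get_calibration(cam); p=np.array(k["mtx"])@(np.array(k["R"])@X+np.array(k["t"])); return p[:2]/p[2]
E
python3 - <<'E'
from h import *
f=lambda p:(80+p[0]*.525,80+p[1]*.5254)
for n,z,ps in(("L",.116,[(568,210),(545,262)]),("L91",.091,[(568,210),(545,262)]),("R116",.116,[(625,242),(603,293)]),("R91",.091,[(625,242),(603,293)]),("base",.012,[(287,211),(440,227),(436,296),(276,282)]),("jar",.068,[(367,338)]),("grip",.116,[(217,228)])):
  q=[ray("top",f(p),z).round(4) for p in ps];print(n,[x[:2].tolist() for x in q])
  if len(q)==2:
    print(np.linalg.norm(q[0]-q[1]),np.degrees(np.arctan2(*(q[0]-q[1])[1::-1])),"scene",[proj("scene",x).round(0).tolist() for x in q])
a=cv2.imread("pics/scene0.png");b=cv2.imread("pics/top0.png")
cv2.imwrite("pics/rk.png",np.hstack([cv2.resize(a[160:240,155:235],(400,400),interpolation=cv2.INTER_CUBIC),cv2.resize(b[175:255,340:420],(400,400),interpolation=cv2.INTER_CUBIC)]))
E
```

```text
L [[0.5694, -0.282], [0.4972, -0.2499]]
0.07901423922306665 -23.9698515779189 scene [[190.0, 194.0], [214.0, 178.0]]
L91 [[0.5762, -0.2877], [0.5022, -0.2549]]
0.08094343704093625 -23.90499197479883 scene [[188.0, 202.0], [213.0, 186.0]]
R116 [[0.5272, -0.3571], [0.4575, -0.3256]]
0.07648751532112935 -24.319964972855786 scene [[172.0, 175.0], [195.0, 161.0]]
R91 [[0.533, -0.3646], [0.4616, -0.3324]]
0.07832496409191647 -24.27444113443946 scene [[170.0, 183.0], [193.0, 168.0]]
base [[0.5855, 0.1103], [0.5669, -0.1165], [0.4639, -0.1119], [0.4785, 0.1207]]
jar [[0.3951, -0.0156]]
grip [[0.5324, 0.1884]]
```

View pics/rk.png

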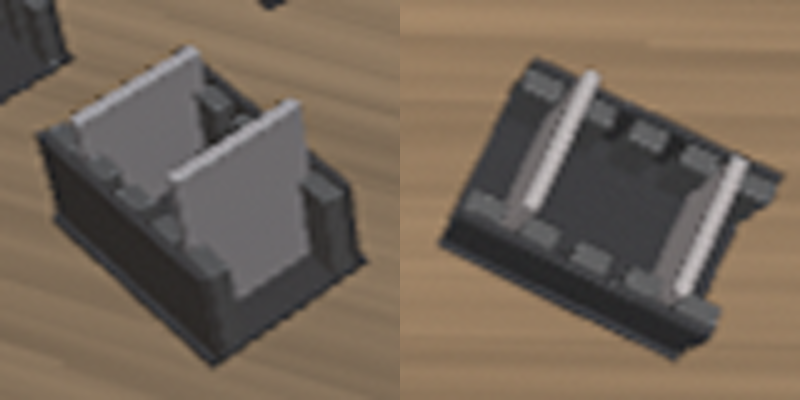

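The scene crop matches the 116 mm heights for the near panel: measured corners (189,196) and (214,180), predicted (190,194) and (214,178). It matches 91 mm for the far panel. So the tall panel is the +y one, top centre about (0.533,-0.266). I'll move above it.

send_rows(
  commands=[
    [[1,-1.7,-1.7,-0.5,0],[1,-3.4,-3.4,-1,0],[1,-5.1,-5.1,-1.5,0],[1,-6.8,-6.8,-2,0],[1,-8.5,-8.5,-2,0],[1,-10.2,-10.2,-2,0],[1,-11.9,-11.9,-2,0],[1,-13.6,-13.6,-2,0],[1,-15.3,-15.3,-2,0],[1,-17,-17,-2,0]],
  ],
)

```text
t: 2.45
position: [0.4409, -0.0497, 0.2372]
ee_rot: [0.196, 0.981, 0.0, 0.0]
force: [0.7, 0.5, 0.2]
opening: 0.0931
grasp_force: 0.0
```

send_rows(
  commands=[
    [[1,-1.7,-1.65,0,0],[1,-3.4,-3.3,0,0],[1,-5.1,-5,0,0],[1,-6.8,-6.6,0,0.1],[1,-6.8,-6.6,0,0.1],[1,-6.8,-6.6,0,0.1]],
  ],
)

```text
t: 3.2
position: [0.5338, -0.2648, 0.2366]
ee_rot: [0.204, 0.979, 0.0, -0.0]
force: [-0.2, -0.4, -0.7]
opening: 0.0932
grasp_force: 0.0
```

Run:
```python
from h import *
k=r.get_calibration("wrist");im=r.snapshot("wrist");np.save("w1.npy",k,allow_pickle=True);cv2.imwrite("pics/w1.png",im)
s=r.get_state();print(s["t"],s["position"].round(4),s["ee_rot"].round(4),s["force"].round(2))
print("cam",(-k["R"].T@k["t"]).round(3),k["R"][2].round(2),k["mtx"][0,0])
print([proj("wrist",np.array(p),k).round(0).tolist() for p in([.5694,-.282,.116],[.4972,-.2499,.116])])
```

```text
3.25 [ 0.5338 -0.2644  0.237 ] [ 2.039e-01  9.790e-01  1.000e-04 -1.000e-04] [-0.15  0.09  0.94]
cam [ 0.47  -0.238  0.434] [ 0.23 -0.1  -0.97] 321.45915396091596
[[280.0, 233.0], [281.0, 157.0]]
```

View pics/w1.png

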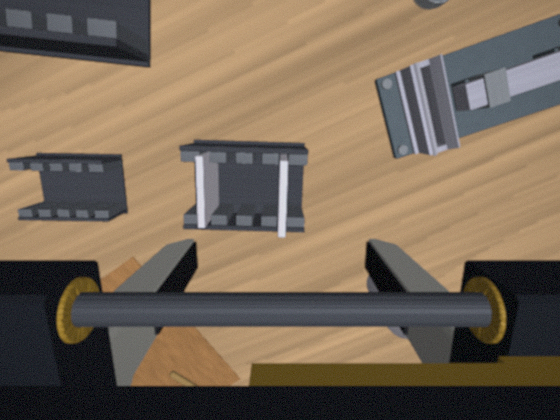

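The wrist view shows the tall panel's top edge as a white strip from about (284,154) to (282,236), with the short panel at about (201,190). Next I'll fit the strip precisely.

Run:
```python
from h import *
k=np.load("w1.npy",allow_pickle=True).item();im=cv2.imread("pics/w1.png")
g=im.min(2);sub=g[145:245,265:300]
print(sub[45].tolist())
m=(sub>165).astype(np.uint8);n,l,st,c=cv2.connectedComponentsWithStats(m);i=1+st[1:,4].argmax();print(st[i])
ys,xs=np.nonzero(l==i);rc=cv2.minAreaRect(np.c_[xs+265,ys+145].astype(np.float32));print(rc)
P=[ray("wrist",p,.116,k)[:2] for p in cv2.boxPoints(rc)]
e=sorted([(P[0]+P[1],P[2]+P[3],P[0]-P[1]),(P[1]+P[2],P[3]+P[0],P[1]-P[2])],key=lambda q:-np.linalg.norm(q[0]-q[1]))[0]
d=(e[0]-e[1])/2;print("ctr",(e[0]+e[1])/4,"len",np.linalg.norm(d),"w",np.linalg.norm(e[2]),"ang",np.degrees(np.arctan2(d[1],d[0])))
# stand slot: find
for c in("wrist",):
  for nme in("slot","mouth","stand"): print(nme,[(np.round(x["pixel"]).tolist(),round(x["conf"],2)) for x in r.find_in(nme,c)][:3])
```

```text
[71, 66, 69, 61, 67, 63, 72, 69, 71, 68, 65, 61, 63, 104, 160, 202, 217, 218, 214, 221, 211, 182, 136, 84, 70, 71, 70, 70, 68, 70, 67, 68, 67, 66, 65]
[ 13  16  10  77 547]
((282.4338073730469, 198.9681854248047), (7.280339241027832, 76.11534881591797), 1.7098139524459839)
ctr [ 0.53787772 -0.26581181] len 0.0791699748485118 w 0.0071620875967135875 ang 154.88138563866067
slot [([471.0, 89.0], 0.93), ([281.0, 197.0], 0.46)]
mouth [([469.0, 86.0], 0.92)]
stand [([469.0, 90.0], 0.73)]
```

send_rows(
  commands=[
    [[1,-0.18,0,1.5,0.16],[1,-0.18,0,3,0.16],[1,-0.18,0,4.5,0.16],[1,-0.18,0,5.7,0.16],[1,-0.18,0,6.28,0.16],[1,-0.18,0,6.28,0.16],[-1,-0.18,0,6.28,0.16],[-1,-0.18,0,6.28,0.16],[-1,-0.18,0,6.28,0.16],[-1,-0.18,0,6.28,0.16]],
  ],
)

```text
t: 4.65
position: [0.5383, -0.2671, 0.0802]
ee_rot: [0.218, 0.976, -0.0, 0.0]
force: [0.2, -0.6, 0.2]
opening: 0.0574
grasp_force: 0.0
```

send_rows(
  commands=[
    [[-1,0,0,0,0],[-1,0,0,0,0],[-1,0,0,0,0]],
  ],
)

```text
t: 5.03
position: [0.5382, -0.267, 0.0799]
ee_rot: [0.218, 0.976, -0.0, -0.0]
force: [0.7, -1.0, 0.6]
opening: 0.0275
grasp_force: 0.0
```

send_rows(
  commands=[
    [[-1,0,0,0,0],[-1,0,0,0,0],[-1,0,0,0,0],[-1,0,0,0,0]],
  ],
)

```text
t: 5.52
position: [0.5382, -0.267, 0.0799]
ee_rot: [0.218, 0.976, -0.0, 0.0]
force: [0.1, 0.2, -0.5]
opening: 0.0071
grasp_force: 30.0
```

send_rows(
  commands=[
    [[-1,0,0,-0.3,0],[-1,0,0,-0.9,0],[-1,0,0,-1.7,0],[-1,0,0,-2.5,0],[-1,0,0,-3.3,0],[-1,0,0,-4.1,0],[-1,0,0,-4.8,0],[-1,0,0,-5.2,0],[-1,0,0,-5.2,0]],
  ],
)

```text
t: 6.65
position: [0.5384, -0.2672, 0.2105]
ee_rot: [0.218, 0.976, -0.0, 0.0]
force: [0.6, -0.7, -0.3]
opening: 0.0072
grasp_force: 30.0
```

send_rows(
  commands=[
    [[-1,0.4,0.5,0,-0.3],[-1,0.9,1.2,0,-0.7],[-1,1.4,1.9,0,-1.1],[-1,1.9,2.6,0,-1.5],[-1,2.4,3.2,0,-1.8],[-1,2.8,3.6,0,-2.1],[-1,2.9,3.8,0,-2.1],[-1,2.9,3.8,0,-2.1]],
  ],
)

```text
t: 7.65
position: [0.5131, -0.1502, 0.21]
ee_rot: [0.036, 0.999, -0.0, 0.0]
force: [0.2, -0.0, -0.6]
opening: 0.0076
grasp_force: 30.0
```

Run:
```python
from h import *
k=r.get_calibration("wrist");im=r.snapshot("wrist");np.save("w2.npy",k,allow_pickle=True);cv2.imwrite("pics/w2.png",im)
s=r.get_state();print(s["t"],s["position"].round(4),s["ee_rot"].round(4),s["force"].round(2),s["grasp_force"],s["qpos"].round(2))
```

```text
7.7 [ 0.5132 -0.1505  0.21  ] [ 3.660e-02  9.993e-01 -1.000e-04  1.000e-04] [-0.07 -0.97 -0.28] 29.99132215976715 [-0.37  0.3   1.66 -0.    1.18 -1.87]
```

View pics/w2.png

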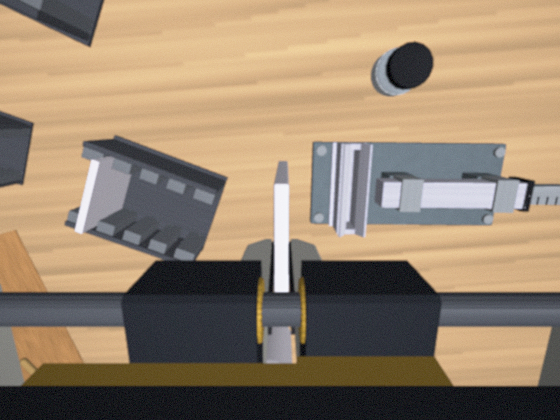

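The wrist view shows the panel held straight down the middle, from (283,165) down to the fingers. The stand is to its right, with base corners at (313,142), (504,144), (493,225), (310,222). The holder's lips run between columns 334 and 371, rows 143 to 235.

Run:
```python
from h import *
k=np.load("w2.npy",allow_pickle=True).item();im=cv2.imread("pics/w2.png")
R=lambda p,z:ray("wrist",p,z,k)[:2]
c=[R(p,.012) for p in[(313,142),(504,144),(493,225),(310,222)]]
a,b=(c[0]+c[3])/2,(c[1]+c[2])/2;print("base",np.round(c,4).tolist(),a,b,np.linalg.norm(b-a),np.degrees(np.arctan2(*(b-a)[::-1])))
u=(b-a)/np.linalg.norm(b-a);print("slot from base",a+.043*u,b-.192*u)
l=[R(p,.061) for p in[(334,143),(336,234),(366,235),(371,143)]];print("lips",np.round(l,4).tolist(),np.mean(l,0),"len",np.linalg.norm(l[0]-l[1]),np.degrees(np.arctan2(*(l[0]-l[1])[::-1])),np.degrees(np.arctan2(*(l[3]-l[2])[::-1])))
# panel bottom front corner in hand
print("panel lower far corner pred",[proj("wrist",np.array([.5132-s*.04,-.1505-s*.0,z]),k).round(0).tolist() for s in(1,-1) for z in(.136,.246)])
cv2.imwrite("pics/w2c.png",cv2.resize(im[130:250,270:560],(800,331),interpolation=cv2.INTER_CUBIC))
```

```text
base [[0.4661, -0.1087], [0.485, 0.1212], [0.5874, 0.1175], [0.5665, -0.1172]] [ 0.51626957 -0.11295946] [0.53624439 0.11931127] 0.23312804092133393 85.08476913240106
slot from base [ 0.51995388 -0.07011759] [ 0.51979349 -0.07198266]
lips [[0.4659, -0.0912], [0.5675, -0.092], [0.5712, -0.0581], [0.4687, -0.0522]] [ 0.51831395 -0.07336983] len 0.10165769909829642 179.52754549468867 176.73440810258165
panel lower far corner pred [[278.0, 162.0], [276.0, 186.0], [284.0, 251.0], [287.0, 324.0]]
```

View pics/w2c.png

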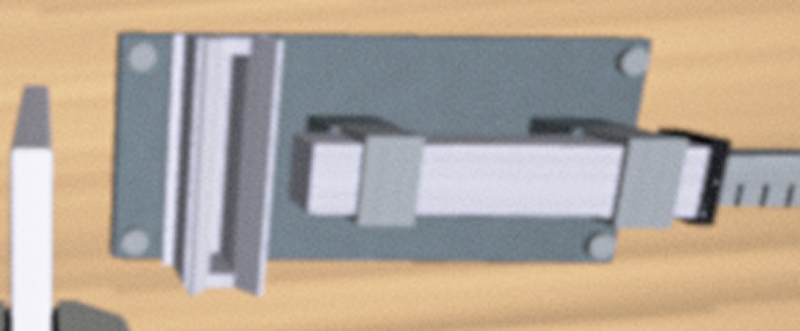

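send_rows(
  commands=[
    [[-1,0,0.5,0,0],[-1,0,1.2,0,0],[-1,0,2,0,0.07],[-1,-0.05,2.7,0,0.07],[-1,-0.05,3.1,0,0.07],[-1,-0.05,3.17,0,0.07],[-1,-0.05,3.17,0.6,0.07],[-1,-0.05,3.17,1.4,0.07],[-1,-0.05,3.17,2.2,0.07],[-1,-0.05,3.17,2.7,0.07]],
  ],
)

```text
t: 8.95
position: [0.5193, -0.0716, 0.1407]
ee_rot: [0.043, 0.999, 0.0, -0.001]
force: [-0.3, 0.7, -1.1]
opening: 0.0074
grasp_force: 30.0
```

send_rows(
  commands=[
    [[-1,0,0,0.3,0],[-1,0,0,0.6,0],[-1,0,0,0.9,0],[-1,0,0,1.2,0],[-1,0,0,1.2,0]],
  ],
)

```text
t: 9.57
position: [0.5197, -0.0712, 0.112]
ee_rot: [0.042, 0.999, 0.0, -0.0]
force: [-0.4, 0.4, -1.1]
opening: 0.007
grasp_force: 30.0
```

Run:
```python
from h import *
k=r.get_calibration("wrist");im=r.snapshot("wrist");cv2.imwrite("pics/w3.png",im)
s=r.get_state();print(s["t"],s["position"].round(4),s["ee_rot"].round(4),s["force"].round(2),s["torque"].round(2),s["opening"])
```

```text
9.625 [ 0.52   -0.0712  0.1124] [ 4.240e-02  9.991e-01  0.000e+00 -1.000e-04] [ 0.21 -0.23 -0.35] [ 0.03 -0.03  0.  ] 0.007440693903394855
```

View pics/w3.png

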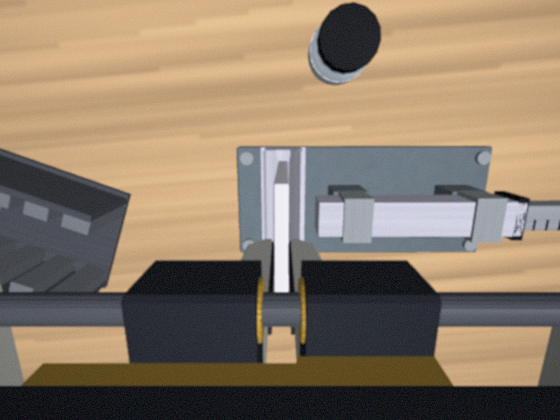

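The panel, at column 282, sits centred between the lips (about 265 to 303) with no contact force. I'll lower the rest.

send_rows(
  commands=[
    [[-1,0,0,0.25,0],[-1,0,0,0.5,0],[-1,0,0,0.7,0],[-1,0,0,0.78,0],[-1,0,0,0.78,0]],
  ],
)

```text
t: 10.25
position: [0.52, -0.0713, 0.0928]
ee_rot: [0.042, 0.999, 0.0, -0.0]
force: [-0.2, 0.9, -1.1]
opening: 0.0074
grasp_force: 30.0
```

send_rows(
  commands=[
    [[-1,0,0,0.04,0],[-1,0,0,0.08,0],[-1,0,0,0.1,0]],
  ],
)

```text
t: 10.62
position: [0.5206, -0.0715, 0.0918]
ee_rot: [0.042, 0.999, -0.0, 0.001]
force: [-5.1, -0.0, 16.1]
opening: 0.0077
grasp_force: 30.1
```

Floor contact at the expected height. I'll release and raise.

send_rows(
  commands=[
    [[0.4,0,0,-0.08,0],[0.4,0,0,-0.08,0],[0.4,0,0,-0.08,0],[0.4,0,0,-0.08,0],[0.4,0,0,-0.08,0],[0.4,0,0,-0.5,0],[0.4,0,0,-1.5,0],[0.4,0,0,-3,0],[0.4,0,0,-4.5,0],[0.4,0,0,-4.5,0]],
  ],
)

```text
t: 11.88
position: [0.5214, -0.0716, 0.2062]
ee_rot: [0.042, 0.999, -0.001, 0.003]
force: [0.1, 0.6, -1.0]
opening: 0.0649
grasp_force: 0.0
```

Run:
```python
from h import *
k=r.get_calibration("wrist");im=r.snapshot("wrist");np.save("w4.npy",k,allow_pickle=True);cv2.imwrite("pics/w4.png",im)
s=r.get_state();print(s["t"],s["position"].round(4),s["ee_rot"].round(4),s["force"].round(2),s["opening"])
for n in("grip","mouth","panel"):print(n,[(np.round(x["pixel"]).tolist(),round(x["conf"],2)) for x in r.find_in(n,"wrist")][:3])
```

```text
11.925 [ 0.5205 -0.0714  0.2043] [ 4.240e-02  9.991e-01 -2.000e-04  1.300e-03] [-0.4   0.12  0.16] 0.0647520748008351
grip [([521.0, 191.0], 0.91), ([91.0, 200.0], 0.59)]
mouth [([367.0, 181.0], 0.89)]
panel [([281.0, 199.0], 0.69)]
```

View pics/w4.png

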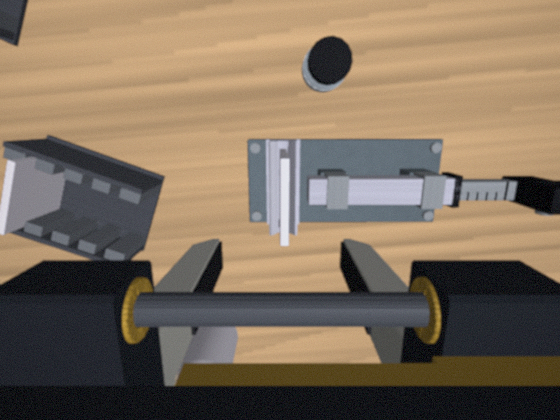

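The panel stands free in the slot: white strip at column 284, between the lips at 270 and 298. The grip is at the right, about (530,193), with scale ticks between columns 460 and 515. I'll move over the grip and turn 90° so the camera faces the mouth.

send_rows(
  commands=[
    [[1,0,0.8,-0.5,0],[1,0,2,-0.5,-1],[1,0,3.3,-0.5,-2],[1,0,4.6,-0.5,-3],[1,0,5.9,-0.5,-4],[1,0.1,7.2,-0.5,-5],[1,0.1,8.5,-0.5,-6],[1,0.1,9.4,-0.5,-7],[1,0.1,9.7,-0.5,-8],[1,0.1,9.7,-0.5,-9]],
  ],
)

```text
t: 13.32
position: [0.5375, 0.1711, 0.2142]
ee_rot: [-0.679, 0.734, 0.001, -0.001]
force: [-0.2, -0.5, -0.6]
opening: 0.0931
grasp_force: 0.0
```

send_rows(
  commands=[
    [[1,0,0,0,0],[1,0,0,0,0],[1,0,0,0,0]],
  ],
)

```text
t: 13.7
position: [0.538, 0.1704, 0.2152]
ee_rot: [-0.676, 0.737, 0.0, -0.0]
force: [0.5, -0.2, 0.3]
opening: 0.0929
grasp_force: 0.0
```

Run:
```python
from h import *
k=r.get_calibration("wrist");im=r.snapshot("wrist");np.save("w5.npy",k,allow_pickle=True);cv2.imwrite("pics/w5.png",im)
s=r.get_state();print(s["t"],s["position"].round(4),s["ee_rot"].round(4),s["force"].round(2),s["opening"],s["qpos"].round(3))
for n in("grip","mouth","lock_button"):print(n,[(np.round(x["pixel"]).tolist(),round(x["conf"],2)) for x in r.find_in(n,"wrist")][:3])
k4=np.load("w4.npy",allow_pickle=True).item();g=cv2.imread("pics/w4.png").min(2)
m=(g[145:250,278:296]>165).astype(np.uint8)
rc=cv2.minAreaRect((np.argwhere(m)[:,::-1]+[278,145]).astype(np.float32));print(rc,ray("wrist",rc[0],.128,k4))
```

```text
13.75 [0.538  0.1705 0.2153] [-6.758e-01  7.371e-01  0.000e+00 -1.000e-04] [-0.27  0.03 -0.33] 0.09331157056120032 [ 0.224  0.35   1.58  -0.     1.212 -2.831]
grip [([276.0, 206.0], 0.67), ([276.0, 83.0], 0.2)]
mouth []
lock_button [([262.0, 215.0], 0.42)]
((286.5, 195.0), (100.0, 17.0), 90.0) [ 0.5116898  -0.06658294  0.128     ]
```

View pics/w5.png

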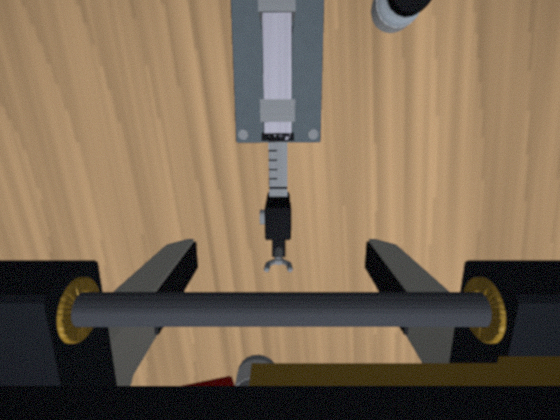

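The view shows the bezel at rows 133 to 140, ticks every ~9 px down to the full 0 line at row 187, the grip block at about rows 195 to 240 and columns 266 to 291, and the button on its left at (262,215). Next I'll read these numerically.

Run:
```python
from h import *
k=np.load("w5.npy",allow_pickle=True).item();im=cv2.imread("pics/w5.png");g=im.max(2).astype(int)
print("rows130-262 at bar left half (270:275), right half(281:286)")
for y in range(130,272):
  print(y,int(g[y,270:276].mean()),int(g[y,281:287].mean()),end=" | ")
print()
for y in(200,205,210,215,220,225,230,235): print(y,g[y,252:304].tolist())
c=np.array([.5198,-.0715]);u=np.array([np.cos(np.radians(85.1)),np.sin(np.radians(85.1))])
for px,z in(((278,133),.072),((278,140),.072),((278,187),.066),((278,178),.066),((278,205),.116),((278,240),.116),((278,215),.116),((263,52),.072),((291.5,52),.072),((264,120),.072),((294,120),.072),((278,262),.1)):
  p=ray("wrist",px,z,k)[:2];d=p-c;print(px,z,p.round(4),"stand x %.4f y %.4f"%(d@u-.112,d@[-u[1],u[0]]))
```

```text
rows130-262 at bar left half (270:275), right half(281:286)
130 193 190 | 131 189 186 | 132 165 159 | 133 114 104 | 134 71 54 | 135 61 59 | 136 52 73 | 137 39 77 | 138 26 77 | 139 28 71 | 140 40 64 | 141 75 89 | 142 115 126 | 143 140 146 | 144 147 148 | 145 146 149 | 146 148 149 | 147 146 150 | 148 141 149 | 149 120 150 | 150 89 148 | 151 105 149 | 152 137 149 | 153 147 149 | 154 148 148 | 155 144 151 | 156 147 148 | 157 145 150 | 158 131 149 | 159 105 149 | 160 94 149 | 161 122 150 | 162 143 148 | 163 147 149 | 164 147 149 | 165 145 150 | 166 146 148 | 167 145 146 | 168 122 149 | 169 95 150 | 170 114 149 | 171 138 150 | 172 146 148 | 173 147 147 | 174 147 152 | 175 147 148 | 176 141 149 | 177 124 148 | 178 93 149 | 179 106 150 | 180 135 149 | 181 145 148 | 182 146 150 | 183 145 149 | 184 147 152 | 185 142 144 | 186 116 120 | 187 76 80 | 188 85 88 | 189 123 127 | 190 142 145 | 191 147 151 | 192 149 149 | 193 148 149 | 194 145 148 | 195 131 137 | 196 101 102 | 197 55 53 | 198 15 12 | 199 12 12 | 200 10 14 | 201 14 11 | 202 12 10 | 203 7 12 | 204 9 7 | 205 9 13 | 206 11 12 | 207 14 22 
[... 2672 characters left out ...]
, 177, 179, 181]
(278, 133) 0.072 [0.5348 0.1085] stand x 0.0687 y 0.0004
(278, 140) 0.072 [0.5355 0.1156] stand x 0.0757 y 0.0004
(278, 187) 0.066 [0.54  0.166] stand x 0.1264 y 0.0002
(278, 178) 0.066 [0.5391 0.1561] stand x 0.1164 y 0.0002
(278, 205) 0.116 [0.5403 0.1739] stand x 0.1342 y 0.0006
(278, 240) 0.116 [0.5434 0.209 ] stand x 0.1695 y 0.0004
(278, 215) 0.116 [0.5412 0.1837] stand x 0.1441 y 0.0005
(263, 52) 0.072 [0.5426 0.031 ] stand x -0.0080 y -0.0139
(291.5, 52) 0.072 [0.515  0.0333] stand x -0.0079 y 0.0137
(264, 120) 0.072 [0.5479 0.0944] stand x 0.0557 y -0.0139
(294, 120) 0.072 [0.5174 0.0971] stand x 0.0558 y 0.0168
(278, 262) 0.1 [0.5462 0.2392] stand x 0.1998 y 0.0002
```

The scale reads 50 mm (0 line plus ticks 10 to 40 visible, the next at the mouth). The grip centre is at about (0.542, 0.1925), so I need 50 mm of travel. Descend and squeeze.

send_rows(
  commands=[
    [[1,-0.4,-0.04,0.5,0],[1,-0.89,-0.08,1.5,0],[1,-0.89,-0.08,2.8,0],[1,-0.89,-0.08,4.1,0],[1,-0.89,-0.08,5.2,0],[1,-0.89,-0.08,5.76,0],[1,-0.89,-0.08,5.76,0],[-1,-0.89,-0.08,5.76,0],[-1,-0.89,-0.08,5.76,0],[-1,-0.89,-0.08,5.76,0]],
  ],
)

```text
t: 15.15
position: [0.5422, 0.1926, 0.072]
ee_rot: [-0.676, 0.736, -0.0, 0.0]
force: [0.2, 0.2, 0.3]
opening: 0.0677
grasp_force: 0.0
```

send_rows(
  commands=[
    [[-1,0,0,0,0],[-1,0,0,0,0],[-1,0,0,0,0],[-1,0,0,0,0],[-1,0,0,0,0],[-1,0,0,0,0],[-1,0,0,0,0]],
  ],
)

```text
t: 16.02
position: [0.5433, 0.1925, 0.0715]
ee_rot: [-0.676, 0.737, -0.001, 0.001]
force: [7.6, -0.3, -4.6]
opening: 0.0255
grasp_force: 30.0
```

Button flush (25.5 mm opening). Draw out 50 mm.

send_rows(
  commands=[
    [[-1,-0.1,-0.03,0,0],[-1,-0.4,-0.03,0,0],[-1,-0.7,-0.03,0,0],[-1,-1,-0.03,0,0],[-1,-1.3,-0.03,0,0],[-1,-1.6,-0.03,0,0],[-1,-1.85,-0.03,0,0],[-1,-2,-0.03,0,0],[-1,-2,-0.03,0,0],[-1,-2,-0.03,0,0]],
  ],
)

```text
t: 17.27
position: [0.5445, 0.2344, 0.0708]
ee_rot: [-0.677, 0.736, -0.002, -0.008]
force: [-9.6, -48.7, 16.1]
opening: 0.0001
grasp_force: 25.7
```

Run:
```python
from h import *
k=r.get_calibration("wrist");im=r.snapshot("wrist");np.save("w6.npy",k,allow_pickle=True);cv2.imwrite("pics/w6.png",im)
b=r.snapshot("top");cv2.imwrite("pics/top6.png",b);a=r.snapshot("scene")
s=r.get_state();print(s["t"],s["position"].round(4),s["force"].round(2),s["opening"],s["grasp_force"])
cv2.imwrite("pics/c6.png",np.hstack([cv2.resize(im[:260,180:380],(400,520),interpolation=cv2.INTER_CUBIC),cv2.resize(a[170:300,150:250],(400,520),interpolation=cv2.INTER_CUBIC)]))
c=np.array([.5198,-.0715]);u=np.array([np.cos(np.radians(85.1)),np.sin(np.radians(85.1))])
P=lambda x,y,z:np.r_[c+(x+.112)*u+y*np.array([-u[1],u[0]]),z]
print("row of lines pred:",[(n,proj("wrist",P(.0767+.1-n/1000,0,.066 ),k).round(1).tolist()) for n in(0,50,90,100)],"mouth",proj("wrist",P(.0767,0,.072),k).round(1))
g=im.max(2).astype(int);x=int(proj("wrist",P(.12,0,.066),k)[0]);print(x)
for y in range(0,262): print(y,int(g[y,x-7:x-3].mean()),int(g[y,x+3:x+7].mean()),end="|")
```

```text
17.425 [0.5445 0.2344 0.0708] [ -9.67 -48.38  15.39] 0.0006899787882653481 25.66458821296692
row of lines pred: [(0, [277.5, 207.4]), (50, [277.5, 128.0]), (90, [277.6, 57.3]), (100, [277.6, 38.5])] mouth [277.6  35.5]
277
0 215 210|1 215 210|2 216 210|3 217 210|4 216 210|5 216 208|6 217 210|7 215 209|8 215 208|9 217 211|10 217 209|11 218 210|12 218 212|13 216 210|14 218 213|15 217 210|16 218 211|17 218 212|18 219 212|19 218 211|20 219 212|21 216 213|22 215 212|23 214 213|24 217 213|25 219 212|26 219 214|27 220 212|28 216 209|29 205 209|30 189 204|31 188 200|32 184 180|33 144 133|34 77 72|35 35 33|36 63 64|37 111 109|38 122 125|39 92 90|40 40 44|41 36 37|42 72 72|43 119 121|44 156 162|45 167 169|46 166 168|47 166 168|48 167 167|49 165 167|50 166 167|51 165 170|52 167 166|53 164 167|54 167 168|55 166 169|56 169 169|57 163 169|58 136 167|59 80 170|60 71 170|61 117 168|62 158 170|63 169 170|64 168 168|65 167 169|66 166 167|67 169 172|68 169 168|69 165 172|70 168 169|71 168 169|72 169 168|73 168 171|74 170 171|75 165 170|76 146 169|77 103 168|78 64 170|79 95 170|80 141 171|81 165 170|82 
[... 1200 characters left out ...]
192 37 37|193 37 39|194 34 37|195 36 40|196 36 38|197 38 38|198 38 39|199 34 38|200 36 37|201 37 39|202 41 34|203 38 41|204 40 40|205 38 40|206 39 38|207 36 36|208 38 41|209 40 39|210 39 35|211 37 38|212 38 39|213 39 37|214 36 38|215 40 36|216 39 39|217 37 40|218 38 37|219 32 33|220 33 34|221 34 35|222 36 36|223 38 42|224 39 40|225 38 41|226 40 38|227 37 40|228 36 40|229 40 41|230 38 40|231 40 40|232 41 41|233 40 40|234 40 39|235 39 43|236 38 43|237 43 43|238 61 42|239 80 45|240 91 49|241 91 47|242 90 44|243 89 40|244 89 37|245 89 39|246 91 37|247 88 37|248 90 35|249 91 38|250 90 34|251 91 35|252 89 35|253 90 33|254 92 37|255 91 45|256 93 51|257 91 58|258 89 51|259 78 44|260 58 40|261 34 48|
```

View pics/c6.png

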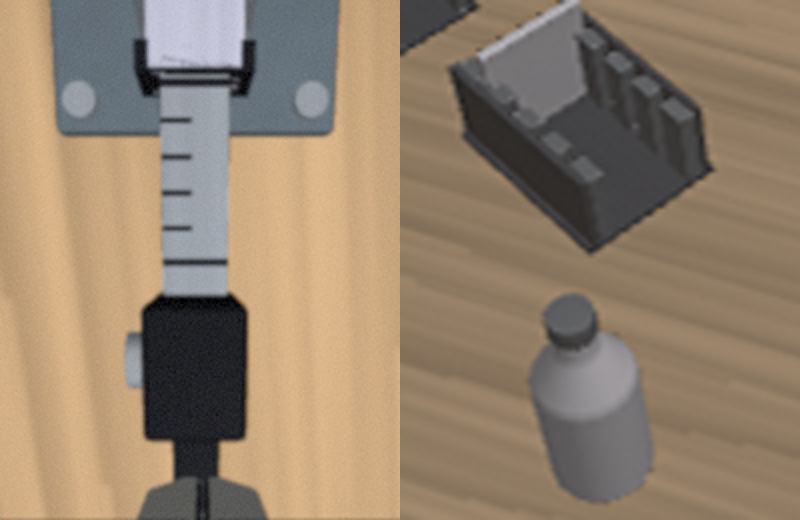

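Something went wrong. The scale still shows ticks 10 to 40 and the 50 line at the mouth (crop rows 120 to 262), and the block is at crop rows 300 to 440. The closed fingers, at crop row 500, have slipped off the grip and are pushing on the rest with 48 N. The right half of the crop shows the short panel and bottle untouched. I'll unload at once, reopen and re-grip, then pull gently while watching the force.

send_rows(
  commands=[
    [[-1,0.35,0,0,0],[-1,0.6,0,0,0],[1,0.68,0,0,0],[1,0.68,0,0,0],[1,0.68,0,0,0],[1,0.68,0,0,0],[1,0.68,0,0,0],[1,0.68,0,0,0]],
  ],
)

```text
t: 18.42
position: [0.5455, 0.2254, 0.0714]
ee_rot: [-0.676, 0.736, -0.0, 0.0]
force: [-0.0, 0.1, 0.1]
opening: 0.0557
grasp_force: 0.0
```

send_rows(
  commands=[
    [[0.3,0.4,0,0,0],[0.3,0.9,0,0,0],[0.3,1.29,0,0,0],[0.3,1.29,0,0,0],[-1,1.29,0,0,0],[-1,1.29,0,0,0],[-1,1.29,0,0,0],[-1,1.29,0,0,0],[-1,1.29,0,0,0],[-1,1.29,0,0,0]],
  ],
)

```text
t: 19.68
position: [0.5433, 0.1933, 0.0714]
ee_rot: [-0.676, 0.736, -0.0, 0.0]
force: [4.9, -0.5, -3.5]
opening: 0.0255
grasp_force: 30.0
```

send_rows(
  commands=[
    [[-1,0,0,0,0],[-1,0,0,0,0]],
  ],
)

```text
t: 19.92
position: [0.5433, 0.1932, 0.0715]
ee_rot: [-0.676, 0.736, -0.0, 0.0]
force: [4.6, -0.5, -4.8]
opening: 0.0258
grasp_force: 30.0
```

send_rows(
  commands=[
    [[-1,-0.04,0,0,0],[-1,-0.08,0,0,0]],
  ],
)

```text
t: 20.18
position: [0.5433, 0.1939, 0.0714]
ee_rot: [-0.677, 0.736, -0.001, -0.001]
force: [5.5, -11.7, -1.3]
opening: 0.0258
grasp_force: 30.0
```

Run:
```python
from h import *
s=r.get_state();print(s["t"],s["position"].round(4),s["force"].round(2),s["torque"].round(2),s["opening"],s["grasp_force"])
```

```text
20.175 [0.5433 0.1939 0.0714] [  5.47 -11.74  -1.32] [-2.09 -0.64  0.02] 0.025805179560859145 29.999312460422516
```

Run:
```python
from h import *
c=np.array([.5198,-.0715]);u=np.array([np.cos(np.radians(85.1)),np.sin(np.radians(85.1))])
P=lambda x,y,z:np.r_[c+(x+.112)*u+y*np.array([-u[1],u[0]]),z]
for f in("w5","w6"):
  k=np.load(f+".npy",allow_pickle=True).item();g=cv2.imread(f"pics/{f}.png").max(2).astype(int)
  ks=["proj",[(n,proj("wrist",P(*q),k).round(1).tolist()) for n,q in dict(btn=(.153,-.019,.09),bn_sleeve=(.145,-.019,.09),bn_out=(.161,-.019,.09),btop=(.153,-.019,.098),tl=(.136,-.013,.116),br=(.17,.013,.116)).items()]];print(f,ks)
g=cv2.imread("pics/w6.png").max(2).astype(int)
for y in range(150,226,3): print(y,g[y,232:312:2].tolist())
print("scene",[proj("scene",P(*q)).round(1).tolist() for q in((.153,-.019,.09),(.153,-.013,.116),(.136,-.013,.116),(.17,-.013,.116))])
a=cv2.imread("pics/scene0.png").max(2).astype(int)
for y in range(232,268,2): print(y,a[y,362:398].tolist())
```

```text
w5 ['proj', [('btn', [259.5, 216.5]), ('bn_sleeve', [259.4, 209.0]), ('bn_out', [259.7, 223.8]), ('btop', [259.0, 218.6]), ('tl', [263.8, 206.8]), ('br', [290.8, 240.5])]]
w6 ['proj', [('btn', [243.4, 176.2]), ('bn_sleeve', [243.0, 161.8]), ('bn_out', [243.7, 190.3]), ('btop', [241.8, 178.3]), ('tl', [249.4, 147.9]), ('br', [303.5, 218.1])]]
150 [198, 203, 204, 205, 203, 199, 200, 202, 205, 208, 205, 177, 95, 20, 4, 12, 17, 20, 0, 7, 4, 18, 9, 10, 9, 23, 4, 11, 0, 16, 16, 10, 7, 62, 158, 205, 213, 206, 214, 211]
153 [202, 201, 202, 204, 199, 198, 196, 202, 202, 189, 106, 25, 11, 22, 28, 23, 22, 11, 24, 24, 18, 18, 18, 19, 29, 14, 13, 28, 20, 24, 17, 18, 25, 21, 37, 123, 201, 209, 211, 209]
156 [197, 205, 203, 207, 205, 202, 197, 197, 202, 138, 15, 34, 40, 32, 34, 35, 37, 38, 33, 37, 33, 28, 33, 31, 34, 32, 40, 33, 33, 33, 31, 35, 36, 29, 43, 40, 168, 215, 208, 212]
159 [199, 201, 203, 204, 208, 203, 200, 201, 206, 144, 28, 36, 39, 33, 28, 44, 41, 42, 28, 37, 32, 38, 36, 38, 41, 39, 40, 37, 41, 39, 49, 40, 39, 41, 38, 37, 168, 215, 215, 210]
162 [200, 203, 207, 205, 205, 202, 198, 203
[... 6324 characters left out ...]
 42, 38, 40, 54, 84, 77, 60, 64]
260 [137, 137, 136, 138, 135, 116, 72, 34, 30, 34, 37, 39, 42, 41, 42, 42, 42, 42, 43, 41, 42, 42, 43, 44, 46, 47, 47, 47, 46, 47, 47, 43, 52, 63, 66, 73]
262 [134, 135, 135, 136, 137, 138, 140, 141, 140, 133, 133, 118, 75, 35, 33, 38, 37, 37, 59, 94, 79, 37, 33, 38, 39, 43, 42, 44, 44, 45, 46, 45, 49, 59, 67, 63]
264 [130, 130, 129, 130, 131, 132, 134, 134, 135, 135, 136, 138, 141, 139, 133, 133, 116, 93, 121, 139, 139, 138, 133, 133, 120, 75, 35, 30, 35, 40, 41, 42, 43, 43, 43, 37]
266 [132, 132, 132, 132, 131, 130, 130, 130, 129, 129, 130, 132, 133, 134, 135, 136, 136, 137, 136, 136, 135, 134, 134, 133, 134, 135, 138, 137, 134, 116, 73, 43, 38, 34, 35, 36]
```

send_rows(
  commands=[
    [[-1,0.08,-0.03,0.02,0],[-1,0.08,-0.03,0.02,0],[-1,0.08,-0.03,0.02,0]],
  ],
)

```text
t: 20.55
position: [0.5433, 0.1933, 0.0714]
ee_rot: [-0.676, 0.736, 0.0, -0.0]
force: [-1.6, -0.0, 5.4]
opening: 0.0259
grasp_force: 30.0
```

send_rows(
  commands=[
    [[-1,0.06,0,0,0],[-1,0.12,0,0,0],[-1,0.12,0,0,0]],
  ],
)

```text
t: 20.92
position: [0.5431, 0.1912, 0.0714]
ee_rot: [-0.676, 0.737, 0.001, 0.001]
force: [-0.5, 6.1, 4.2]
opening: 0.0255
grasp_force: 30.0
```

send_rows(
  commands=[
    [[-1,0.06,0,-0.02,0],[-1,0.12,0,-0.02,0],[-1,0.12,0,-0.02,0]],
  ],
)

```text
t: 21.3
position: [0.5431, 0.1906, 0.0715]
ee_rot: [-0.676, 0.737, 0.002, 0.002]
force: [1.6, 22.3, -4.2]
opening: 0.0254
grasp_force: 30.0
```

Run:
```python
from h import *
k=r.get_calibration("wrist");im=r.snapshot("wrist");np.save("w7.npy",k,allow_pickle=True);cv2.imwrite("pics/w7.png",im)
s=r.get_state();print(s["t"],s["position"].round(4),s["force"].round(2),s["torque"].round(2),s["opening"],s["ee_rot"].round(4))
c=np.array([.5198,-.0715]);u=np.array([np.cos(np.radians(85.1)),np.sin(np.radians(85.1))])
P=lambda x,y,z:np.r_[c+(x+.112)*u+y*np.array([-u[1],u[0]]),z]
for n in(0,10,50):print(n,proj("wrist",P(.0767+.05-n/1000,0,.066),k).round(1))
g=im.max(2).astype(int)
for y in range(120,175): print(y,int(g[y,268:274].mean()),int(g[y,281:287].mean()),end="|")
print()
for y in range(180,262,6): print(y,g[y,200:360:4].tolist())
```

```text
21.35 [0.5431 0.1906 0.0714] [ 1.29 22.9  -5.48] [ 4.01 -0.15  0.04] 0.02559582387178429 [-0.6763  0.7366  0.0015  0.0023]
0 [281.1 197.8]
10 [281.2 182.5]
50 [281.2 117.3]
120 184 182|121 183 182|122 183 182|123 183 182|124 183 182|125 182 180|126 185 182|127 179 183|128 147 181|129 95 182|130 106 179|131 154 182|132 178 180|133 184 183|134 183 183|135 183 182|136 183 181|137 182 180|138 183 181|139 182 182|140 182 183|141 182 183|142 181 182|143 181 180|144 166 183|145 126 181|146 89 183|147 124 183|148 171 182|149 185 182|150 182 182|151 182 182|152 183 183|153 182 182|154 182 181|155 181 182|156 183 183|157 183 182|158 184 183|159 184 183|160 178 183|161 148 181|162 95 183|163 107 181|164 154 183|165 179 181|166 184 182|167 185 183|168 184 182|169 182 181|170 183 183|171 183 182|172 182 182|173 183 182|174 182 183|
180 [210, 217, 223, 227, 224, 217, 201, 197, 210, 211, 216, 215, 209, 220, 221, 221, 209, 154, 154, 151, 175, 186, 184, 191, 184, 220, 220, 220, 223, 222, 227, 228, 225, 219, 224, 229, 228, 224, 224, 218]
186 [206, 217, 220, 226, 225, 219, 201, 200, 211, 215, 217, 217,
[... 1743 characters left out ...]
221, 225, 222, 219, 206, 201, 195, 150, 97, 95, 58, 37, 36, 40, 39, 42, 46, 46, 45, 52, 42, 45, 30, 107, 98, 128, 193, 227, 226, 222, 220, 226, 226, 225, 225, 219]
246 [210, 200, 204, 213, 220, 223, 222, 201, 93, 94, 100, 98, 96, 98, 25, 45, 38, 37, 41, 37, 53, 40, 37, 46, 47, 45, 40, 70, 98, 97, 95, 93, 92, 130, 221, 223, 226, 224, 223, 219]
252 [216, 200, 199, 211, 217, 224, 212, 93, 98, 93, 95, 101, 93, 79, 27, 45, 39, 43, 40, 38, 42, 43, 44, 41, 45, 48, 35, 22, 94, 97, 92, 96, 96, 96, 139, 224, 226, 225, 224, 218]
258 [217, 192, 195, 205, 213, 219, 95, 95, 99, 95, 96, 96, 100, 35, 18, 39, 41, 43, 44, 44, 41, 43, 42, 49, 47, 43, 38, 19, 93, 94, 98, 96, 96, 96, 94, 160, 226, 222, 224, 221]
```

Run:
```python
from h import *
from scipy.signal import find_peaks
c=np.array([.5198,-.0715]);u=np.array([np.cos(np.radians(85.1)),np.sin(np.radians(85.1))])
P=lambda x,y,z:np.r_[c+(x+.112)*u+y*np.array([-u[1],u[0]]),z]
for f in("w5","w6","w7"):
  k=np.load(f+".npy",allow_pickle=True).item();g=cv2.imread(f"pics/{f}.png").max(2).astype(float)
  S=lambda y,z:[float(cv2.getRectSubPix(g.astype(np.float32),(1,1),tuple(map(float,proj("wrist",P(x,y,z),k))))[0,0]) for x in xs]
  xs=np.arange(.06,.15,.0004);a=255-np.array(S(-.004,.067));pk,_=find_peaks(a,prominence=25)
  print(f,"dark peaks stand x mm",[(round(xs[i]*1000,1),int(a[i])) for i in pk])
  print("  base edge:",end="");b=np.array(S(-.035,.012));d=np.diff(b[20:90]);i=np.abs(d).argmax();print(round(xs[20+i]*1000,1))
```

```text
w5 dark peaks stand x mm [(np.float64(74.0), 224), (np.float64(86.4), 166), (np.float64(96.8), 156), (np.float64(106.4), 155), (np.float64(116.4), 162), (np.float64(126.4), 175)]
  base edge:81.2
w6 dark peaks stand x mm [(np.float64(75.2), 218), (np.float64(78.0), 216), (np.float64(88.4), 181), (np.float64(98.0), 180), (np.float64(108.4), 177), (np.float64(118.4), 179), (np.float64(128.4), 203), (np.float64(140.4), 252)]
  base edge:82.8
w7 dark peaks stand x mm [(np.float64(70.8), 155), (np.float64(73.2), 199), (np.float64(83.6), 173), (np.float64(93.6), 160), (np.float64(103.6), 156), (np.float64(113.6), 154), (np.float64(124.0), 204)]
  base edge:81.2
```

send_rows(
  commands=[
    [[-0.35,-0.2,0,0,0],[-0.35,-0.2,0,0,0],[-0.35,-0.2,0,0,0]],
  ],
)

```text
t: 21.72
position: [0.5433, 0.1919, 0.0714]
ee_rot: [-0.676, 0.737, 0.0, -0.0]
force: [-0.5, -0.3, 0.1]
opening: 0.0304
grasp_force: 0.0
```

Run:
```python
from h import *
s=r.get_state();print(s["t"],s["position"].round(4),s["force"].round(2),s["torque"].round(2),s["opening"],s["grasp_force"])
im=r.snapshot("wrist");cv2.imwrite("pics/w8.png",im);k=r.get_calibration("wrist")
print([(np.round(x["pixel"]).tolist(),round(x["conf"],2)) for x in r.find_in("lock_button","wrist")])
g=im.max(2).astype(int)
for y in range(216,290,6): print(y,g[y,200:360:4].tolist())
```

```text
21.725 [0.5433 0.1919 0.0714] [-0.49 -0.28  0.12] [ 0.09  0.12 -0.04] 0.030368225583541367 0.0
[([253.0, 237.0], 0.56)]
216 [194, 201, 212, 218, 222, 224, 221, 200, 198, 205, 211, 214, 212, 207, 214, 151, 14, 21, 16, 1, 13, 18, 10, 19, 6, 24, 218, 219, 219, 218, 222, 225, 223, 217, 219, 225, 226, 223, 223, 213]
222 [194, 203, 212, 214, 223, 223, 222, 206, 200, 203, 207, 213, 216, 208, 215, 42, 4, 12, 10, 5, 10, 17, 13, 23, 10, 8, 174, 221, 221, 218, 220, 225, 226, 219, 219, 225, 226, 223, 222, 218]
228 [194, 200, 207, 215, 221, 224, 221, 210, 196, 201, 209, 214, 212, 212, 203, 3, 19, 11, 0, 24, 17, 13, 18, 20, 22, 0, 84, 220, 219, 217, 221, 225, 224, 222, 220, 223, 221, 224, 221, 217]
234 [198, 200, 203, 212, 219, 222, 224, 212, 196, 200, 205, 210, 192, 99, 53, 26, 33, 29, 30, 27, 27, 24, 29, 29, 35, 29, 31, 211, 220, 218, 221, 224, 224, 218, 218, 225, 226, 224, 220, 217]
240 [200, 200, 204, 211, 221, 221, 220, 219, 200, 183, 148, 99, 99, 122, 85, 35, 42, 47, 39, 43, 33, 36, 38, 44, 46, 42, 29, 208, 123, 94, 126, 187, 223, 221, 218, 224, 225, 223, 222, 218]
246 [207, 196, 203, 211, 2
[... 651 characters left out ...]
93, 99, 75, 33, 28, 5]
270 [33, 16, 30, 18, 26, 94, 100, 92, 90, 97, 97, 44, 20, 67, 165, 40, 35, 36, 47, 45, 48, 44, 43, 45, 50, 49, 33, 168, 19, 21, 90, 98, 91, 92, 101, 91, 68, 17, 25, 25]
276 [20, 23, 22, 45, 25, 94, 97, 92, 94, 96, 94, 19, 23, 144, 170, 39, 35, 45, 46, 51, 45, 51, 46, 44, 45, 51, 50, 205, 23, 26, 62, 93, 96, 96, 93, 95, 53, 47, 29, 14]
282 [21, 24, 59, 94, 107, 93, 97, 92, 92, 91, 73, 14, 23, 200, 182, 36, 42, 44, 45, 54, 46, 45, 54, 46, 44, 48, 49, 215, 72, 21, 28, 99, 93, 91, 92, 97, 86, 82, 82, 23]
288 [23, 30, 106, 122, 105, 94, 92, 97, 91, 96, 33, 20, 36, 210, 196, 37, 46, 40, 39, 51, 45, 39, 50, 46, 48, 50, 67, 208, 150, 4, 22, 79, 95, 99, 95, 90, 84, 90, 102, 48]
```

Run:
```python
from h import *
k=r.get_calibration("wrist");g=cv2.imread("pics/w8.png").max(2).astype(int)
s=r.get_state();T=s["position"];u=np.array([np.cos(np.radians(85.1)),np.sin(np.radians(85.1))]);v=np.array([-u[1],u[0]])
Q=lambda x,y,z:proj("wrist",np.r_[T[:2]+x*u+y*v,z],k).round(1).tolist()
for n,p in dict(btn_sl=(-.008,-.019,.09),btn_out=(.008,-.019,.09),btn_c=(0,-.019,.09),btn_top=(0,-.019,.098),btn_bot=(0,-.019,.082),pad_sl_90=(-.0075,-.015,.09),pad_out_90=(.0075,-.015,.09),pad_sl_tip=(-.0075,-.015,.0714),pad_sl_110=(-.0075,-.015,.11),blk_sl_top=(-.017,-.013,.116),blk_out_top=(.017,-.013,.116),blk_sl_r=(-.017,.013,.116)).items(): print(n,Q(*p))
for y in range(228,310,4): print(y,g[y,238:264].tolist(),g[y,302:318].tolist())
```

```text
btn_sl [247.3, 234.2]
btn_out [248.0, 259.6]
btn_c [247.6, 247.0]
btn_top [246.2, 252.2]
btn_bot [248.9, 242.3]
pad_sl_90 [254.1, 235.0]
pad_out_90 [254.6, 258.8]
pad_sl_tip [256.5, 225.4]
pad_sl_110 [251.1, 247.7]
blk_sl_top [253.6, 234.3]
blk_out_top [254.9, 295.4]
blk_sl_r [305.5, 234.4]
228 [207, 201, 209, 212, 210, 211, 214, 209, 214, 214, 212, 213, 211, 212, 212, 210, 214, 213, 203, 155, 87, 25, 3, 17, 18, 7] [7, 29, 84, 154, 203, 214, 220, 221, 216, 220, 219, 220, 222, 220, 217, 219]
232 [204, 206, 212, 207, 209, 213, 210, 213, 213, 213, 209, 190, 165, 149, 141, 140, 141, 135, 103, 60, 31, 11, 18, 15, 13, 28] [16, 20, 30, 87, 159, 201, 218, 217, 220, 220, 219, 220, 220, 219, 219, 219]
236 [201, 209, 212, 208, 210, 209, 211, 212, 215, 206, 179, 135, 113, 111, 115, 116, 109, 92, 64, 34, 34, 40, 43, 37, 40, 41] [36, 36, 33, 49, 112, 181, 209, 222, 218, 219, 220, 222, 224, 222, 217, 221]
240 [171, 152, 148, 133, 118, 106, 99, 94, 95, 90, 99, 98, 99, 116, 122, 126, 133, 121, 85, 46, 29, 28, 35, 36, 33, 41] [44, 40, 29, 62, 123, 180, 208, 206, 194, 159, 123, 99, 96, 94, 94, 94]
244 
[... 2386 characters left out ...]
 27]
296 [57, 51, 48, 56, 53, 53, 57, 52, 49, 52, 55, 51, 45, 50, 56, 51, 56, 50, 51, 56, 51, 51, 49, 54, 58, 56] [54, 57, 56, 50, 56, 54, 47, 59, 54, 54, 54, 56, 48, 45, 55, 53]
300 [59, 58, 57, 65, 55, 60, 57, 65, 54, 61, 58, 59, 57, 60, 65, 57, 55, 57, 50, 60, 53, 49, 61, 57, 58, 62] [57, 53, 60, 63, 49, 61, 61, 61, 63, 64, 57, 57, 58, 61, 57, 60]
304 [74, 68, 70, 70, 69, 66, 74, 66, 65, 66, 72, 70, 68, 71, 75, 67, 67, 76, 72, 69, 70, 70, 71, 70, 70, 74] [67, 66, 69, 68, 70, 67, 71, 68, 73, 70, 71, 63, 69, 69, 65, 69]
308 [78, 82, 76, 81, 73, 80, 78, 76, 77, 75, 84, 81, 82, 81, 80, 83, 76, 75, 81, 80, 79, 77, 86, 76, 77, 82] [84, 75, 76, 77, 78, 79, 78, 81, 81, 75, 80, 80, 84, 78, 81, 75]
```

The numbers explain the failure. At 30 mm opening the button is still visibly out, at rows 231 to 240 and columns 249 to 256, and the pads feel nothing. The fingers only appear from about row 240, which is z ≈ 0.098, so the tips end just above the button. I need to go about 17 mm lower, so I'll open, descend and close again.

send_rows(
  commands=[
    [[0.1,0.05,0,0,0],[0.1,0.05,0,0,0],[0.1,0.05,0,0,0],[0.1,0.05,0,0.3,0],[0.1,0.05,0,0.5,0],[0.1,0.05,0,0.5,0]],
  ],
)

```text
t: 22.58
position: [0.5429, 0.1909, 0.0582]
ee_rot: [-0.676, 0.736, 0.0, -0.001]
force: [-0.3, -0.1, -0.8]
opening: 0.0512
grasp_force: 0.0
```

send_rows(
  commands=[
    [[0.1,0,0,0.18,0],[-0.35,0,0,0.18,0],[-0.35,0,0,0.18,0],[-0.35,0,0,0.18,0]],
  ],
)

```text
t: 23.08
position: [0.5444, 0.1909, 0.0547]
ee_rot: [-0.676, 0.736, -0.001, 0.001]
force: [6.3, -0.6, -3.7]
opening: 0.0306
grasp_force: 3.1
```

Now the button's spring is felt: 6 N sideways at 30 mm opening. Squeeze and test a 2 mm pull.

send_rows(
  commands=[
    [[-1,0,0,0,0],[-1,0,0,0,0],[-1,0,0,0,0],[-1,0,0,0,0]],
  ],
)

```text
t: 23.58
position: [0.5431, 0.191, 0.0546]
ee_rot: [-0.676, 0.736, 0.0, -0.0]
force: [-3.6, 0.4, 4.2]
opening: 0.0258
grasp_force: 30.0
```

send_rows(
  commands=[
    [[-1,-0.1,0,0,0],[-1,-0.2,0,0,0],[-1,-0.2,0,0,0]],
  ],
)

```text
t: 23.95
position: [0.5436, 0.1963, 0.0546]
ee_rot: [-0.677, 0.736, 0.0, -0.0]
force: [-4.4, 0.5, 5.0]
opening: 0.0257
grasp_force: 30.0
```

It slides freely now. Measure the extension before the long pull.

```bash
cat > m.py <<'E'
from h import *
from scipy.signal import find_peaks
def meas(name):
  c=np.array([.5198,-.0715]);u=np.array([np.cos(np.radians(85.1)),np.sin(np.radians(85.1))])
  P=lambda x,y,z:np.r_[c+(x+.112)*u+y*np.array([-u[1],u[0]]),z]
  k=r.get_calibration("wrist");im=r.snapshot("wrist");cv2.imwrite(f"pics/{name}.png",im);g=im.max(2).astype(np.float32)
  xs=np.arange(.05,.2,.0004)
  S=lambda y,z:np.array([float(cv2.getRectSubPix(g,(1,1),tuple(map(float,proj("wrist",P(x,y,z),k))))[0,0]) for x in xs])
  for n,y in(("tick side",-.004),("full side",.004)):
    a=255-S(y,.067);pk,_=find_peaks(a,prominence=25);print(n,[(round(float(xs[i])*1000,1),int(a[i])) for i in pk])
  b=S(-.035,.012);i=np.abs(np.diff(b[20:110])).argmax();print("base edge",round(float(xs[20+i])*1000,1))
  print("mouth px",proj("wrist",P(.0757,0,.072),k).round(0))
  s=r.get_state();print(s["t"],s["position"].round(4),s["force"].round(1),s["opening"],s["grasp_force"])
E
python3 -c "
from m import *
meas('w9')"
```

```text
tick side [(69.6, 222), (80.0, 210), (90.0, 169), (100.0, 184), (110.0, 173), (120.0, 166), (130.4, 198), (158.0, 246)]
full side [(71.2, 220), (80.0, 211), (130.4, 195), (148.4, 246)]
base edge 81.6
mouth px [281. 103.]
24.0 [0.5435 0.1962 0.0546] [-3.1 -0.3  4.8] 0.02616097135117133 30.00012919306755
```

The extension is now about 54.5 mm, with the 50 line just out of the mouth. Pull 45.5 mm more.

send_rows(
  commands=[
    [[-1,-0.15,0,0,0],[-1,-0.4,0,0,0],[-1,-0.7,0,0,0],[-1,-1,0,0,0],[-1,-1.3,0,0,0],[-1,-1.55,0,0,0],[-1,-1.75,0,0,0],[-1,-1.82,0,0,0],[-1,-1.82,0,0,0],[-1,-1.82,0,0,0]],
  ],
)

```text
t: 25.25
position: [0.5473, 0.2416, 0.0546]
ee_rot: [-0.677, 0.736, 0.0, -0.0]
force: [-4.8, 1.2, 5.1]
opening: 0.026
grasp_force: 30.0
```

```bash
python3 -c "
from m import *
meas('w10')
# panel/short panel check with top camera
r.snapshot('top')
for n in('panel','short_panel'):print(n,[(np.round(x['pixel']).tolist(),round(x['conf'],2)) for x in r.find_in(n,'top')][:3])
c=np.array([.5198,-.0715,.128]);print('slot panel top px pred',proj('top',c).round(0))
g=r.snapshot('top').min(2).astype(int);px=proj('top',c).round().astype(int)
for dy in(-14,-7,0,7,14):print(px[1]+dy,g[px[1]+dy,px[0]-10:px[0]+11].tolist())
"
```

```text
tick side [(75.2, 233), (85.6, 190), (95.6, 189), (105.2, 179), (115.6, 179), (125.6, 207), (135.6, 180), (145.6, 181), (155.6, 179), (165.6, 176), (175.6, 199)]
full side [(75.2, 232), (125.6, 209), (175.6, 199)]
base edge 83.2
mouth px [281.   7.]
25.3 [0.5473 0.2416 0.0546] [-3.8  0.8  5.8] 0.02588144939676988 30.000042468309402
panel [([294.0, 207.0], 0.5)]
short_panel [([397.0, 225.0], 0.79), ([203.0, 204.0], 0.72)]
slot panel top px pred [296. 206.]
192 [112, 111, 111, 111, 120, 126, 117, 110, 108, 134, 183, 202, 166, 120, 110, 111, 112, 113, 113, 113, 113]
199 [101, 100, 110, 161, 184, 148, 106, 102, 142, 196, 211, 205, 183, 165, 169, 152, 167, 154, 109, 109, 111]
206 [92, 94, 156, 185, 155, 113, 103, 131, 191, 213, 210, 184, 163, 168, 156, 163, 160, 120, 99, 100, 100]
213 [96, 141, 176, 167, 127, 101, 123, 179, 207, 211, 174, 152, 168, 161, 158, 162, 135, 101, 102, 102, 101]
220 [123, 167, 173, 135, 104, 111, 164, 205, 212, 185, 164, 166, 165, 154, 170, 147, 99, 101, 103, 102, 101]
```

The extension reads about 98 to 100 mm (image 98.2 to 99.6, arm travel 100.1), inside the ±4 mm tolerance. The arm is still, the grip is at 30 N, and the panel is where predicted. Handing in.

```bash
python3 -c "
from rig import r
s=r.get_state();print(s['t'],abs(s['qvel']).max())
print(r.close_job())"
```

```text
25.5 0.0012904721412192995
the job is handed in; nothing more can be done
None
```

I handed the job in at 25.5 s with the tall panel in the stand's slot and the arm held still at about 100 mm (estimates 98–100), button squeezed; no verdict came back, and one early pull slipped off the grip, pushing the airbrush rest at about 48 N before I re-gripped lower.

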